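# Clamp an icon panel in the ratchet clamp

## Task

Stand the blue-handled clamping block in the gap of the green ratchet clamp, upright between the steel pressure plate and the edge of the icon panel, and let go of it. Then swing the red lever back and forth by its black handle until the panel is held firmly, so that the handle pushes back with about 12 N on the tightening stroke, but do not go much beyond that or the panel is crushed, and do not turn the toothed wheel directly. Finish with the lever swung back to its rest stop, let go, and leave the other things on the table where they are.

Things in the scene. Friction and masses are not known exactly. Their poses are not given: they have to be found in the camera images.
- clamp: Green ratchet clamp bolted to the table: bed plate 150 x 440 mm whose top, on which panel and block stand, is 12 mm above the table. Origin at table level on the common vertical axis of toothed wheel and lever. Its y axis is the clamping direction, from wheel to back stop; z up. The steel pressure plate (110 mm wide, top 36 mm above the table) has its free face at y = 136 mm plus 25 mm per rad of the wheel.
- lever (a joint): Angle of the red lever, rad: 0 = rest stop, 1.2 = other stop. Growing (counter-clockwise from above, handle moving away from the panel) is the tightening stroke; going back, the pawl clicks over the teeth and the wheel stays. Full swing = 2 or 3 notches; going back under 0.45 rad may catch no new tooth. At 0.6 it points along the clamp's -x, at 0 0.6 rad clockwise of that. Stays where left.
- wheel (a joint): Angle of the 20-toothed wheel, rad, growing as the clamp tightens. One notch is 0.314 rad, moves the jaw 8 mm and, once all is in contact, adds about 25 N of clamping load. The plate is sprung, 3.2 N per mm over 34 mm. When the lever is let back the wheel springs back to the last clicked notch, by up to 0.45 rad.
- handle (a point): Middle of the lever's black upright round handle, 22 mm wide, 56 mm tall, 120 mm from the lever's axis; its middle 80 mm, its top 108 mm above the table; red lever's top at 52 mm. Idle it takes 1 to 4 N to move; held still in the tightening stroke it pushes back about 1 N per 4 to 5 N of clamping load. 12 N is firm (about 60 N load); over 85 N (about 17 N) crushes. After letting back, more than 18 N must remain.
- block: Clamping block: pale wooden foot 110 x 28 x 22 mm with a blue upright grip rib 90 x 16 x 45 mm on top, 67 mm tall, 120 g. Origin at the centre of its underside; x along its length, y across its 28 mm thickness, z up. In the clamp its length lies along the clamp's x, centred. It may stand either way round.
- block_grip (a point): Point in the blue rib, 50 mm above the block's underside, where to pinch it across its 16 mm.
- panel: Wooden icon panel 140 x 100 x 20 mm with gilt border, loose on the clamp bed, origin at the centre of its underside. Its near edge lies at its y = -50 mm, 38 to 55 mm from the pressure plate. The green back stop behind it was set by hand 2 to 36 mm beyond its far edge and is not measured: panel and block slide an unknown way before the load rises, so feel the load at the handle.
- wheel_axis (a point): The toothed steel wheel, 88 mm across, 18 to 38 mm above the table; origin on its axis at its underside.
- jar_red: Bystander: round glass jar with a red lid, 60 mm wide, 70 mm tall. Origin at the centre of its underside.
- jar_amber: Bystander: round amber jar with a white lid, 60 mm wide, 75 mm tall. Origin at the centre of its underside.
- bottle: Bystander: clear bottle, 60 mm wide, 170 mm tall. Origin at the centre of its underside.
- brushpot: Bystander: white ceramic pot, 66 mm wide, 90 mm tall, with paint brushes sticking out to 165 mm. Origin at the centre of its underside.
- offcut: Bystander: spare wood offcut 80 x 30 x 18 mm lying flat, not needed. Origin at the centre of its underside.
- bowl: Bystander: blue ceramic bowl, 84 mm wide, 35 mm tall. Origin at the centre of its underside.
- spatula: Bystander: palette spatula, 190 mm long, lying flat. Origin at the centre of its underside.
Things that resemble listed ones, but are neither listed nor needed, are in the scene too. There is more than one size of the panel; the job needs the smaller. Leave any purple look-alike of the block alone.

How it is judged:
By the outcome, as a careful person would: the job done as asked, in the order asked, and still so for the second after the job is handed in, with the robot touching nothing.
It also fails if it takes over 72 s, if anything falls off the work surface, if the arm or the gripper's body presses on something with over 40 N, if the wrist force passes 120 N, or if a joint passes its speed limit or range.

## Robot

A 6-joint arm with a two-finger parallel gripper is mounted at the origin on the work surface. World frame = base frame: x ahead of the robot, y to its left, z up, the work surface at z = 0. Lengths are in m, angles in rad, forces in N, time in s.
With the tool pointing down it reaches from about 0.25 to 0.775 m from the base axis. Payload 4 kg.
Tool frame: the origin (TCP) lies on the centre line of the jaws, within the pads' length; the fingertips stand 17 mm ahead of it and the grasp point (between the pads) lies 2 mm behind it; z points along the fingers, y is the line along which they close (so a half turn about z gives the same grasp; the last joint's range is limited). The gripper opens to 94 mm and grips with 3 to 60 N. Pads are 16 mm wide; open, the fingers measure 119 mm over their backs; the gripper's body (75 mm by 177 mm) begins 78 mm behind the grasp point.
Start: joints at [-1.374, 0.087, 1.371, -0, 1.684, -0.103], TCP at [0.162, -0.525, 0.196] pointing down, gripper open.
Joint ranges: [-3.1, 3.1], [-0.76, 2.03], [0.27, 2.55], [-1.08, 4.22], [0.17, 2.65], [-2.57, 2.57]. Speed limits (rad/s): [2.79, 2.79, 3.14, 3.14, 3.14, 3.14].

## Interface

Orientations are given as [roll, pitch, yaw] about the fixed x, y, z axes, in that order (R = Rz(yaw) Ry(pitch) Rx(roll)).
In Python, from bench import robot gives the robot as it stands.
- The arm moves only by the tool servo_tool, never from a script. Its argument "plan" is a list of rows, each a list of 7 numbers: the shift along the tool's x, y, z normalised to -1 to 1, where 1 is 0.1 m, then the turn, a rotation vector about the tool's x, y, z normalised to -1 to 1, where 1 is pi/2 rad, then the finger opening in mm, from 0 to 94. In form: [[x, y, z, ax, ay, az, gripper], ...]. A call has 1 to 12 rows; each row is the pose to reach, as a shift and turn from the pose commanded when the call began, along the tool's axes at that moment; what a row does not reach only later rows make up. A row lasts 1/12 s, in which the tool goes at most 41.7 mm and 7.16 degrees, less where a joint would pass 70% of its speed; a pose out of reach is approached as far as the arm can. A call with a number of a shift or a turn outside -1 to 1 is refused whole. A call with a gripper value outside its range is refused whole. The fingers move at their own pace and stop on an object; the grip force is fixed at half the most. Time passes only in rows, so rows that repeat a pose let the fingers close. It gives the time, the measured TCP pose, the force, the opening and the grip force at its end, in the units of the state.
- robot.get_obs(): the state, without advancing time (a new reading comes with each control period).
- robot.snapshot(name): name is "side" or "top"; returns the picture (480x640x3 uint8, red, green, blue); there is no depth.
- robot.camera_params(name): a dict with "camera_matrix" (3x3 intrinsics, pixels), "distortion" ([k1, k2, p1, p2, k3] as OpenCV has them; the pictures are not rectified), "rvec" (rotation vector, rad) and "tvec" (3), from world to camera coordinates, as OpenCV has them. Camera axes: x right, y down, z forward; pixel columns grow to the right and rows downward; lengths in m; the calibration is good to about 2 mm. A picture is of the moment at which its call begins. camera_params takes no time and is no camera call.
- robot.close_job(): hands the job in; it is judged then, once.
Trained networks look in the newest picture that a camera, given by its name, has taken for a name from the list of things; names that differ only in an ending like _2 or _b are one class to them, and where a whole thing is asked for, a point or a joint stands for the part that bears it (a point fixed in the world has none). Each returns a list of dicts, best first, with "conf" (0 to 1); they miss things now and then, are a little off and sometimes report something else, mostly with a low value. They report only what shows in the picture. A call takes as long as a camera call. They do not tell look-alikes from the thing itself.
- robot.find_in(thing, camera): "extent" ([centre column, centre row, width, height] in pixels, round what is visible of it).
The state is a dict: "time": time; "joint_positions": joint angles; "qvel": joint speeds; "joint_torque": joint torques, N m; "tool_pos": TCP position; "ee_rot": TCP orientation; "wrist_force": force on the tool from outside, world axes, zero at the start; "wrist_torque": the same for the moment, N m; "width": finger opening in m; "finger_force": force on a finger pad.
Only numpy, scipy, OpenCV 4.12 (cv2) and the standard library are available. Lean on these libraries where they do the work, as an engineer would, in place of code of your own. Each camera call takes 0.05 s, during which the arm holds its last target. There are 200 camera calls.

## Working session

There is one attempt and no reset: what is moved stays moved. The work goes in short steps, Python scripts to look and compute and a tool call to move; the robot and the scene stay as the last step left them, time stands still between calls to the robot, and variables do not carry over. Pictures are saved under pics/ and viewed, at most 10 in all, crops included, and the job is handed in when it is done.

Besides the shell and the picture viewer there is one more tool, called in YAML: its name, and indented under it one key for each argument. servo_tool: Moves the arm, as the interface text tells. Scaled input: -1 to 1 covers 0.1 m each way for a shift and pi/2 rad each way for a turn. Its arguments: {"type":"object","properties":{"plan":{"type":"array","items":{"type":"array","items":{"type":"number"}}}},"required":["plan"]}

```bash
mkdir -p pics; cat > h.py <<'E'
import numpy as np, cv2
from bench import robot
def snap(cam,name):
    im=robot.snapshot(cam); cv2.imwrite(f'pics/{name}.png',cv2.cvtColor(im,cv2.COLOR_RGB2BGR)); return im
def ray(cam,uv):
    p=robot.camera_params(cam);K=np.array(p['camera_matrix']);d=np.array(p['distortion'])
    R=cv2.Rodrigues(np.array(p['rvec'],float))[0];t=np.array(p['tvec'],float).ravel()
    n=cv2.undistortPoints(np.array([[uv]],float),K,d)[0,0]
    return -R.T@t, R.T@np.array([n[0],n[1],1.])
def at(cam,uv,z):
    c,v=ray(cam,uv); return c+v*(z-c[2])/v[2]
def proj(cam,P):
    p=robot.camera_params(cam)
    return cv2.projectPoints(np.array(P,float).reshape(-1,1,3),np.array(p['rvec'],float),np.array(p['tvec'],float),np.array(p['camera_matrix']),np.array(p['distortion']))[0][:,0]
E
python3 - <<'E'
from h import *
for c in ['top','side']:
    snap(c,c+'0')
    print(c,ray(c,(320,240)))
    for t in ['clamp','lever','handle','block','panel','wheel_axis']:
        print(t,[(round(r['conf'],2),np.round(r['extent']).tolist()) for r in robot.find_in(t,c)])
print(robot.get_obs())
E
```

```text
top (array([ 0.24693868, -0.05212382,  1.40657281]), array([ 0.14470827, -0.0353487 , -0.98910571]))
clamp [(0.78, [295.0, 162.0, 186.0, 95.0])]
lever [(0.84, [342.0, 180.0, 26.0, 56.0])]
handle [(0.67, [340.0, 179.0, 22.0, 59.0])]
block [(0.85, [275.0, 249.0, 39.0, 39.0]), (0.81, [172.0, 221.0, 31.0, 39.0]), (0.7, [473.0, 259.0, 26.0, 24.0])]
panel [(0.95, [250.0, 151.0, 54.0, 65.0]), (0.86, [150.0, 329.0, 96.0, 88.0])]
wheel_axis [(0.72, [346.0, 161.0, 36.0, 29.0])]
side (array([0.45560201, 1.00961076, 0.6934968 ]), array([ 0.00550226, -0.85668279, -0.51607549]))
clamp [(0.83, [238.0, 263.0, 122.0, 120.0])]
lever [(0.67, [273.0, 219.0, 52.0, 31.0]), (0.61, [357.0, 222.0, 31.0, 18.0]), (0.26, [304.0, 334.0, 55.0, 44.0])]
handle [(0.92, [272.0, 219.0, 54.0, 27.0])]
block [(0.55, [303.0, 336.0, 60.0, 48.0]), (0.54, [247.0, 379.0, 35.0, 51.0]), (0.49, [239.0, 261.0, 128.0, 119.0])]
panel [(0.96, [437.0, 359.0, 100.0, 102.0]), (0.81, [226.0, 280.0, 74.0, 34.0])]
wheel_axis [(0.95, [250.0, 228.0, 31.0, 21.0]), (0.66, [359.0, 222.0, 30.0, 20.0])]
{'time': 0.7, 'joint_positions': array([-1.37413501e+00,  8.71801634e-02,  1.37063145e+00, -8.50779229e-06,
        1.68359052e+00, -1.03085310e-01]), 'qvel': array([ 7.69651417e-04,  2.22969050e-03,  1.41556281e-03, -9.60748211e-05,
       -1.43261986e-03,  2.05548797e-04]), 'joint_torque': array([-2.02992792e-04, -3.39909983e+01, -3.02518666e+01,  7.17389351e-02,
        2.35431490e-02,  2.35329179e-05]), 'tool_pos': array([ 0.16241299, -0.52552445,  0.19645156]), 'ee_rot': array([3.14140402e+00, 2.80136514e-05, 2.99745665e-01]), 'wrist_force': array([ 0.17315822, -0.16124403, -0.12538038]), 'wrist_torque': array([-0.07050381,  0.01326661, -0.05920095]), 'finger_force': 0.0, 'width': 0.09397641606806939}
```

```bash
python3 - <<'E'
import cv2
a=cv2.imread('pics/top0.png')
cv2.imwrite('pics/top0b.png',cv2.resize(a[95:365,110:470],(800,600),interpolation=cv2.INTER_CUBIC))
E
```

```text
(no output)
```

View pics/top0b.png

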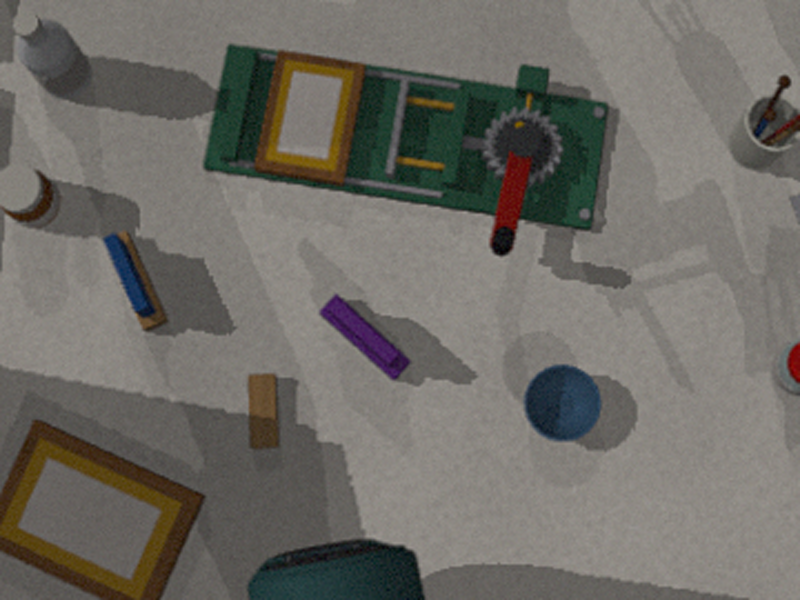

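View pics/side0.png

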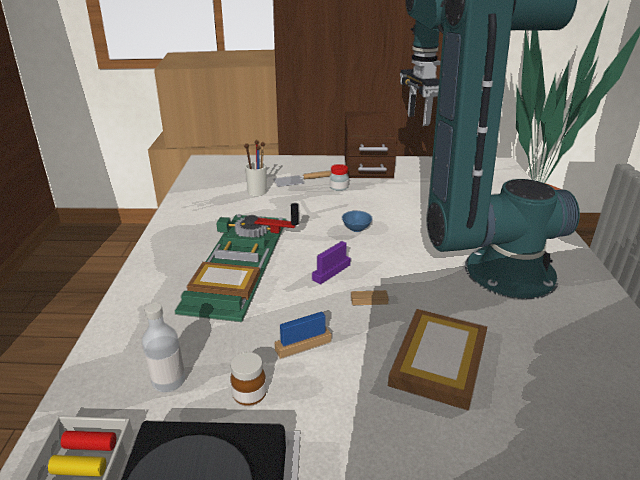

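Top crop: the clamp runs from the wheel at (522,145) to the back stop on the left, with its gap at about (375,125). The blue block is at (135,280), the lever handle at (503,238), and the purple look-alike at (365,335).

```bash
cat >> h.py <<'E'
from scipy.optimize import minimize
def boxhull(cam,x,y,yaw,L,W,z0,z1):
    c,s=np.cos(yaw),np.sin(yaw)
    P=[[x+c*a*L/2-s*b*W/2,y+s*a*L/2+c*b*W/2,z] for a in(-1,1) for b in(-1,1) for z in(z0,z1)]
    return cv2.convexHull(proj(cam,P).astype(np.float32))
def fitbox(masks,x0,dims):
    def cost(q):
        s=0
        for cam,m in masks.items():
            h=boxhull(cam,q[0],q[1],q[2],*dims)
            r=np.zeros(m.shape,np.uint8); cv2.fillConvexPoly(r,np.round(h*16).astype(np.int32),255,cv2.LINE_AA,4)
            r=r/255.; s+=1-np.minimum(r,m).sum()/np.maximum(r,m).sum()
        return s
    best=None
    for st in (.02,.006):
        q=np.array(x0 if best is None else best.x)
        best=minimize(cost,q,method='Nelder-Mead',options=dict(initial_simplex=np.vstack([q]+[q+np.eye(3)[i]*[st,st,st*8][i] for i in range(3)])))
    return best.x,best.fun
def blue(im,box):
    hsv=cv2.cvtColor(im,cv2.COLOR_RGB2HSV); m=cv2.inRange(hsv,(100,110,30),(125,255,255))/255.
    o=np.zeros(m.shape); u0,u1,v0,v1=box; o[v0:v1,u0:u1]=m[v0:v1,u0:u1]; return o
E
cat > a.py <<'E'
from h import *
im={c:cv2.cvtColor(cv2.imread(f'pics/{c}0.png'),cv2.COLOR_BGR2RGB) for c in('top','side')}
f=lambda u,v:(110+u/2.2222-.3,95+v/2.2222-.3)
masks={'top':blue(im['top'],(145,195,190,250)),'side':blue(im['side'],(270,340,300,355))}
print([m.sum() for m in masks.values()])
g=at('top',f(130,275),.06)
print('block',g,fitbox(masks,[g[0],g[1],.4],(.09,.016,.022,.067)))
for c in masks: print(c,fitbox({c:masks[c]},[g[0],g[1],.4],(.09,.016,.022,.067)))
C=np.array([at('top',f(*p),.012) for p in[(232,45),(608,103),(592,230),(205,168)]])
print('corners',C.round(3), np.linalg.norm(np.roll(C,-1,0)-C,axis=1))
d=(C[0]-C[1])+(C[3]-C[2]); print('yaw y axis',np.arctan2(d[1],d[0]),'center',C.mean(0))
print('wheel',at('top',f(522,145),.038),'handle',at('top',f(503,233),.108))
print('side wheel',at('side',(250,227),.038),'side handle top',at('side',(294.5,205),.108))
P=[at('top',f(*p),.032) for p in[(364,66),(343,182),(257,172),(279,53)]]
print('panel',np.round(P,3)); 
print('plate',[at('top',f(*p),.036).round(3) for p in[(401,77),(388,172),(409,79),(396,173)]])
E
python3 a.py
```

```text
[np.float64(283.0), np.float64(984.0)]
block [0.49009852 0.25955884 0.06      ] (array([0.49197367, 0.26376525, 0.54363118]), np.float64(0.4691386449239311))
top (array([0.49350633, 0.26526228, 0.53947284]), np.float64(0.31390322796103154))
side (array([0.49222941, 0.26196883, 0.58092727]), np.float64(0.14582763992129433))
corners [[ 0.767  0.169  0.012]
 [ 0.705 -0.259  0.012]
 [ 0.557 -0.239  0.012]
 [ 0.621  0.192  0.012]] [0.43271516 0.14904673 0.43656587 0.14750317]
yaw y axis 1.4244544349969401 center [ 0.66245657 -0.03432728  0.012     ]
wheel [ 0.6454434  -0.15949147  0.038     ] handle [ 0.53079252 -0.13442     0.108     ]
side wheel [ 0.64666932 -0.14055751  0.038     ] side handle top [ 0.52818143 -0.13265226  0.108     ]
panel [[0.736 0.016 0.032]
 [0.602 0.036 0.032]
 [0.612 0.131 0.032]
 [0.75  0.112 0.032]]
plate [array([ 0.722, -0.025,  0.036]), array([ 0.613, -0.013,  0.036]), array([ 0.72 , -0.034,  0.036]), array([ 0.612, -0.022,  0.036])]
```

```bash
cat >> h.py <<'E'
def to(x,y,z,yaw):
    o=robot.get_obs(); p=o['tool_pos']; w=o['ee_rot'][2]
    d=np.array([x,y,z])-p; c,s=np.cos(w),np.sin(w)
    dy=(yaw-w+np.pi)%(2*np.pi)-np.pi
    print('t',round(o['time'],2),'pos',p.round(4),'rot',np.round(o['ee_rot'],3),'F',o['wrist_force'].round(1),'w',round(o['width'],4))
    print('shift units',np.round(np.array([c*d[0]+s*d[1],s*d[0]-c*d[1],-d[2]])/.1,3),'turn az',round(-dy/(np.pi/2),3))
E
python3 - <<'E'
from h import *
im=cv2.cvtColor(cv2.imread('pics/top0.png'),cv2.COLOR_BGR2RGB).astype(int)
m=np.zeros((480,640));s=im[190:250,145:195];m[190:250,145:195]=(s[...,2]>s[...,0]+20)
sd=blue(cv2.cvtColor(cv2.imread('pics/side0.png'),cv2.COLOR_BGR2RGB),(270,340,300,355))
d=(.09,.016,.022,.067)
print(m.sum(),fitbox({'top':m},[.492,.263,.54],d),fitbox({'top':m,'side':sd},[.492,.263,.54],d))
to(.492,.264,.15,.55)
E
```

```text
296.0 (array([0.49229718, 0.26513243, 0.51283874]), np.float64(0.28813335346975755)) (array([0.4922015 , 0.26473729, 0.52313201]), np.float64(0.44651743368420105))
t 0.7 pos [ 0.1624 -0.5255  0.1965] rot [3.141 0.    0.3  ] F [ 0.2 -0.2 -0.1] w 0.094
shift units [ 5.48  -6.57   0.465] turn az -0.159
```

servo_tool:
  plan:
    - [0.25, -0.3, 0, 0, 0, 0, 60]
    - [0.5, -0.6, 0, 0, 0, 0, 60]
    - [0.78, -0.94, 0, 0, 0, 0, 60]
    - [0.78, -0.94, 0, 0, 0, 0, 60]

```text
time: 1.03
tool_pos: [0.2111, -0.4077, 0.1966]
ee_rot: [-3.14, -0.002, 0.304]
wrist_force: [0.3, 0.1, -0.7]
width: 0.0704
finger_force: 0.0
```

servo_tool:
  plan:
    - [0.25, -0.3, 0, 0, 0, 0, 60]
    - [0.5, -0.6, 0, 0, 0, 0, 60]
    - [0.78, -0.94, 0, 0, 0, 0, 60]
    - [0.78, -0.94, 0, 0, 0, 0, 60]

```text
time: 1.37
tool_pos: [0.2578, -0.2955, 0.1971]
ee_rot: [-3.141, -0.003, 0.306]
wrist_force: [0.2, -0.4, -0.2]
width: 0.0601
finger_force: 0.0
```

servo_tool:
  plan:
    - [0.25, -0.3, 0, 0, 0, 0, 60]
    - [0.5, -0.6, 0, 0, 0, 0, 60]
    - [0.78, -0.94, 0, 0, 0, 0, 60]
    - [0.78, -0.94, 0, 0, 0, 0, 60]

```text
time: 1.7
tool_pos: [0.3048, -0.1824, 0.197]
ee_rot: [-3.141, -0.003, 0.309]
wrist_force: [-0.3, -0.5, 0.4]
width: 0.0599
finger_force: 0.0
```

servo_tool:
  plan:
    - [0.25, -0.3, 0, 0, 0, 0, 60]
    - [0.5, -0.6, 0, 0, 0, 0, 60]
    - [0.78, -0.94, 0, 0, 0, 0, 60]
    - [0.78, -0.94, 0, 0, 0, 0, 60]

```text
time: 2.03
tool_pos: [0.3514, -0.0692, 0.1967]
ee_rot: [-3.14, -0.003, 0.31]
wrist_force: [0.1, -1.5, 0.3]
width: 0.0598
finger_force: 0.0
```

servo_tool:
  plan:
    - [0.25, -0.3, 0, 0, 0, 0, 60]
    - [0.5, -0.6, 0, 0, 0, 0, 60]
    - [0.78, -0.94, 0, 0, 0, 0, 60]
    - [0.78, -0.94, 0, 0, 0, 0, 60]

```text
time: 2.37
tool_pos: [0.398, 0.0428, 0.1962]
ee_rot: [-3.139, -0.001, 0.307]
wrist_force: [-0.8, -0.8, -0.9]
width: 0.0599
finger_force: 0.0
```

servo_tool:
  plan:
    - [0.25, -0.3, 0, 0, 0, 0, 60]
    - [0.5, -0.6, 0, 0, 0, 0, 60]
    - [0.78, -0.94, 0, 0, 0, 0, 60]
    - [0.78, -0.94, 0, 0, 0, 0, 60]

```text
time: 2.7
tool_pos: [0.4451, 0.1546, 0.1954]
ee_rot: [-3.14, -0.0, 0.304]
wrist_force: [0.3, -0.3, -0.1]
width: 0.0599
finger_force: 0.0
```

```bash
python3 -c "
from h import *
to(.492,.264,.15,.53)"
```

```text
t 2.7 pos [0.4451 0.1546 0.1954] rot [-3.14  -0.     0.304] F [ 0.3 -0.3 -0.1] w 0.0599
shift units [ 0.775 -0.903  0.454] turn az -0.144
```

servo_tool:
  plan:
    - [0.25, -0.3, 0.1, 0, 0, -0.05, 50]
    - [0.5, -0.6, 0.3, 0, 0, -0.1, 50]
    - [0.77, -0.91, 0.45, 0, 0, -0.144, 50]
    - [0.77, -0.91, 0.45, 0, 0, -0.144, 50]
    - [0.77, -0.91, 0.45, 0, 0, -0.144, 50]
    - [0.77, -0.91, 0.45, 0, 0, -0.144, 50]

```text
time: 3.2
tool_pos: [0.4904, 0.2592, 0.1511]
ee_rot: [3.14, 0.001, 0.524]
wrist_force: [0.5, -0.4, 0.4]
width: 0.0503
finger_force: 0.0
```

```bash
python3 - <<'E'
from h import *
to(.492,.264,.048,.53)
im=snap('side','side1')
cv2.imwrite('pics/side1b.png',cv2.resize(cv2.cvtColor(im,cv2.COLOR_RGB2BGR)[230:390,200:400],(800,640))[:600])
E
```

```text
t 3.2 pos [0.4904 0.2592 0.1511] rot [3.14e+00 1.00e-03 5.24e-01] F [ 0.5 -0.4  0.4] w 0.0503
shift units [ 0.038 -0.034  1.031] turn az -0.004
```

View pics/side1b.png

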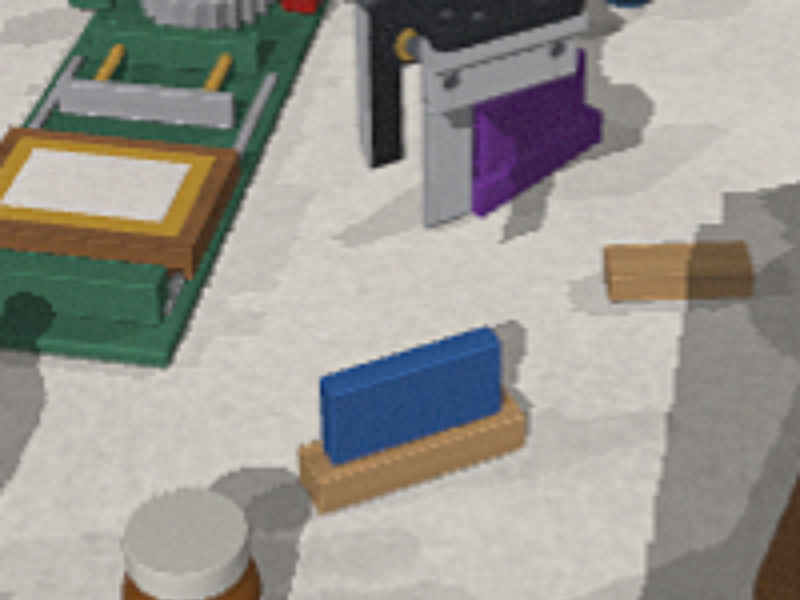

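Side crop: the blue block stands upright at about (415,420), the purple look-alike is behind the fingers, and the plate–panel gap is open at about (140,130). Next I'll check the projection of the fitted block before descending.

```bash
python3 - <<'E'
from h import *
q=(.492,.2645,.525)
for c in('side','top'): 
    print(c,boxhull(c,*q,.09,.016,.022,.067)[:,0].round(1).tolist())
print(((proj('side',[[.4904,.2592,.134],[.492,.2645,.067]])-[200,230])*4).round())
im=cv2.imread('pics/top0.png')
b=im[188:255,142:200]; s=12
b=cv2.resize(b,None,fx=s,fy=s,interpolation=cv2.INTER_NEAREST)[:600,:690]
for d,col in(((.09,.016,.022,.067),(0,0,255)),((.11,.028,0,.022),(0,255,0))):
    h=boxhull('top',*q,*d)[:,0]; cv2.polylines(b,[np.round((h-[142,188]+.5)*s).astype(int)],True,col,2)
cv2.imwrite('pics/blk.png',b)
E
```

```text
side [[325.3999938964844, 315.0], [325.1000061035156, 332.79998779296875], [284.0, 348.20001220703125], [280.29998779296875, 343.1000061035156], [279.5, 325.1000061035156], [321.29998779296875, 310.3999938964844]]
top [[180.89999389648438, 234.8000030517578], [175.10000610351562, 238.0], [171.10000610351562, 235.1999969482422], [154.1999969482422, 202.5], [160.10000610351562, 199.1999969482422], [164.3000030517578, 203.10000610351562]]
[[413. 240.]
 [411. 360.]]
```

View pics/blk.png

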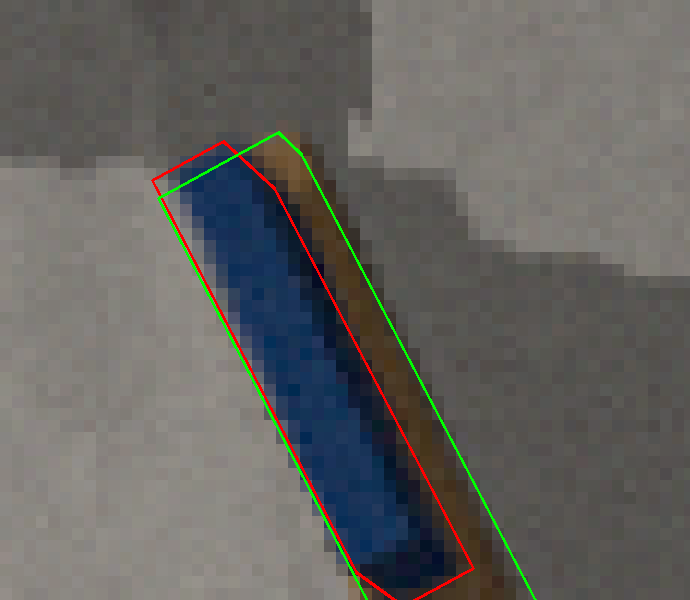

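The fit matches in position, but the true yaw is slightly lower, about 0.46. The finger pads will take up the difference. I'll descend and grip.

servo_tool:
  plan:
    - [0.03, -0.03, 0.3, 0, 0, 0.03, 50]
    - [0.03, -0.03, 0.6, 0, 0, 0.03, 50]
    - [0.03, -0.03, 0.8, 0, 0, 0.03, 50]
    - [0.03, -0.03, 1.0, 0, 0, 0.03, 50]
    - [0.03, -0.03, 1.0, 0, 0, 0.03, 50]
    - [0.03, -0.03, 1.0, 0, 0, 0.03, 50]

```text
time: 3.75
tool_pos: [0.4907, 0.2636, 0.0519]
ee_rot: [3.141, 0.0, 0.477]
wrist_force: [0.5, 0.5, 0.7]
width: 0.0501
finger_force: 0.0
```

servo_tool:
  plan:
    - [0, 0, 0.02, 0, 0, 0, 0]
    - [0, 0, 0.02, 0, 0, 0, 0]
    - [0, 0, 0.02, 0, 0, 0, 0]
    - [0, 0, 0.02, 0, 0, 0, 0]
    - [0, 0, 0.02, 0, 0, 0, 0]
    - [0, 0, 0.02, 0, 0, 0, 0]
    - [0, 0, 0.02, 0, 0, 0, 0]
    - [0, 0, 0.02, 0, 0, 0, 0]

```text
time: 4.42
tool_pos: [0.4912, 0.2655, 0.05]
ee_rot: [3.141, -0.001, 0.479]
wrist_force: [-1.1, 0.1, 3.5]
width: 0.0154
finger_force: 29.9
```

servo_tool:
  plan:
    - [0, 0, -0.3, 0, 0, 0, 0]
    - [0, 0, -0.6, 0, 0, 0, 0]
    - [0, 0, -0.9, 0, 0, 0, 0]
    - [0, 0, -0.9, 0, 0, 0, 0]
    - [0, 0, -0.9, 0, 0, 0, 0]

```text
time: 4.83
tool_pos: [0.4918, 0.2659, 0.141]
ee_rot: [3.141, -0.004, 0.479]
wrist_force: [-0.3, 0.2, -2.2]
width: 0.0155
finger_force: 29.9
```

```bash
python3 -c "
from h import *
to(.668,.0035,.13,-.146)"
```

```text
t 4.83 pos [0.4918 0.2659 0.141 ] rot [ 3.141 -0.004  0.479] F [-0.3  0.2 -2.2] w 0.0155
shift units [0.354 3.141 0.11 ] turn az 0.398
```

servo_tool:
  plan:
    - [0.04, 0.35, 0, 0, 0, 0, 0]
    - [0.08, 0.7, 0, 0, 0, 0, 0]
    - [0.12, 1.0, 0, 0, 0, 0, 0]
    - [0.12, 1.0, 0, 0, 0, 0, 0]

```text
time: 5.17
tool_pos: [0.5486, 0.1772, 0.1358]
ee_rot: [3.14, 0.005, 0.473]
wrist_force: [0.8, -0.9, -0.8]
width: 0.016
finger_force: 29.9
```

servo_tool:
  plan:
    - [0.04, 0.35, 0, 0, 0, 0, 0]
    - [0.08, 0.7, 0, 0, 0, 0, 0]
    - [0.12, 1.0, 0, 0, 0, 0, 0]
    - [0.12, 1.0, 0, 0, 0, 0, 0]

```text
time: 5.5
tool_pos: [0.6052, 0.0943, 0.1358]
ee_rot: [3.141, 0.005, 0.474]
wrist_force: [-1.1, -0.3, -1.7]
width: 0.0158
finger_force: 29.9
```

servo_tool:
  plan:
    - [0.04, 0.3, 0, 0, 0, 0.07, 0]
    - [0.08, 0.6, 0, 0, 0, 0.14, 0]
    - [0.11, 0.9, 0, 0, 0, 0.21, 0]
    - [0.11, 1.0, 0, 0, 0, 0.28, 0]
    - [0.11, 1.0, 0, 0, 0, 0.34, 0]
    - [0.11, 1.0, 0, 0, 0, 0.398, 0]
    - [0.11, 1.0, 0, 0, 0, 0.398, 0]

```text
time: 6.08
tool_pos: [0.6587, 0.0159, 0.1364]
ee_rot: [-3.141, 0.005, -0.148]
wrist_force: [-0.5, 0.8, -1.3]
width: 0.0157
finger_force: 29.9
```

```bash
python3 -c "
from h import *
to(.668,.0035,.10,-.146)"
```

```text
t 6.08 pos [0.6587 0.0159 0.1364] rot [-3.141  0.005 -0.148] F [-0.5  0.8 -1.3] w 0.0157
shift units [0.111 0.109 0.364] turn az -0.001
```

servo_tool:
  plan:
    - [0.06, 0.06, 0.1, 0, 0, 0, 0]
    - [0.11, 0.11, 0.3, 0, 0, 0, 0]
    - [0.11, 0.11, 0.42, 0, 0, 0, 0]
    - [0.11, 0.11, 0.42, 0, 0, 0, 0]
    - [0.11, 0.11, 0.42, 0, 0, 0, 0]

```text
time: 6.5
tool_pos: [0.6679, 0.0032, 0.0949]
ee_rot: [3.141, 0.005, -0.145]
wrist_force: [-1.0, 0.3, -1.5]
width: 0.0159
finger_force: 29.9
```

```bash
python3 - <<'E'
from h import *
to(.668,.0035,.062,-.146)
im=cv2.cvtColor(snap('side','side2'),cv2.COLOR_RGB2BGR); t=cv2.cvtColor(snap('top','top2'),cv2.COLOR_RGB2BGR)
a=cv2.resize(im[210:310,170:270],(400,400),interpolation=cv2.INTER_CUBIC); b=cv2.resize(t[110:210,230:330],(400,400),interpolation=cv2.INTER_CUBIC)
cv2.imwrite('pics/gap.png',np.hstack([a,b]))
E
```

```text
t 6.5 pos [0.6679 0.0032 0.0949] rot [ 3.141  0.005 -0.145] F [-1.   0.3 -1.5] w 0.0159
shift units [ 0.001 -0.003  0.329] turn az 0.0
```

View pics/gap.png

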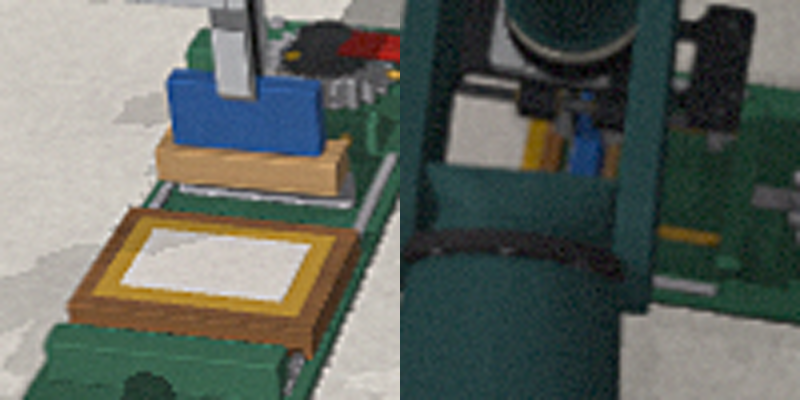

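The held block is above the gap, with the plate behind and just below it. The panel's near edge runs along crop (140,208)–(358,235). I'll compute the offsets from these side-view edges.

```bash
python3 - <<'E'
from h import *
f=lambda u,v:(170+u/4-.4,210+v/4-.4)
y=np.array([.146,.989]);x=np.array([.989,-.146]); o=np.array([.668,.0032])
for n,u,z in[('foot',(160,172),.045),('foot',(338,193),.045),('footTop',(157,150),.067),('footTop',(335,166),.067),('panel',(140,208),.032),('panel',(358,235),.032),('plate',(352,205),.036)]:
    p=at('side',f(*u),z)[:2]; print(n,p.round(4),'rel x,y',((p-o)@x).round(4),((p-o)@y).round(4))
# plate before
g=lambda u,v:(200+u/4-.4,230+v/4-.4)
for u in[(55,105),(232,125)]:
    p=at('side',g(*u),.024)[:2]; print('plateBot',((p-o)@x).round(4),((p-o)@y).round(4))
for u in[(62,80),(234,95)]:
    p=at('side',g(*u),.036)[:2]; print('plateTop',((p-o)@x).round(4),((p-o)@y).round(4))
for u in[(18,128),(238,152)]:
    p=at('side',g(*u),.032)[:2]; print('panelNear',((p-o)@x).round(4),((p-o)@y).round(4))
E
```

```text
foot [ 0.7252 -0.0029] rel x,y 0.0574 0.0023
foot [0.616  0.0175] rel x,y -0.0535 0.0065
footTop [0.7225 0.0076] rel x,y 0.0533 0.0123
footTop [0.6158 0.0227] rel x,y -0.0544 0.0117
panel [0.7346 0.0165] rel x,y 0.0639 0.0229
panel [0.6022 0.0417] rel x,y -0.0707 0.0285
plate [0.6084 0.0164] rel x,y -0.0608 0.0044
plateBot 0.0568 -0.0163
plateBot -0.0554 -0.0131
plateTop 0.0545 -0.0264
plateTop -0.0535 -0.0276
panelNear 0.0651 0.0231
panelNear -0.0699 0.0255
```

The clearance is about 9 mm on each side, so I'll lower the block and release it.

servo_tool:
  plan:
    - [0, -0.01, 0.1, 0, 0, 0, 0]
    - [0, -0.01, 0.2, 0, 0, 0, 0]
    - [0, -0.01, 0.27, 0, 0, 0, 0]
    - [0, -0.01, 0.32, 0, 0, 0, 0]
    - [0, -0.01, 0.32, 0, 0, 0, 0]
    - [0, -0.01, 0.32, 0, 0, 0, 0]

```text
time: 7.1
tool_pos: [0.669, 0.0037, 0.0645]
ee_rot: [3.141, 0.001, -0.146]
wrist_force: [-0.8, 0.3, -2.1]
width: 0.0157
finger_force: 29.9
```

```bash
python3 -c "
from h import *
to(.668,.0035,.062,-.146)"
```

```text
t 7.1 pos [0.669  0.0037 0.0645] rot [ 3.141e+00  1.000e-03 -1.460e-01] F [-0.8  0.3 -2.1] w 0.0157
shift units [-0.01   0.004  0.025] turn az -0.0
```

servo_tool:
  plan:
    - [0, 0, 0.01, 0, 0, 0, 0]
    - [0, 0, 0.02, 0, 0, 0, 0]
    - [0, 0, 0.025, 0, 0, 0, 0]
    - [0, 0, 0.025, 0, 0, 0, 0]

```text
time: 7.43
tool_pos: [0.6696, 0.0037, 0.0631]
ee_rot: [3.142, -0.0, -0.146]
wrist_force: [-1.0, -0.2, -1.3]
width: 0.0157
finger_force: 29.9
```

servo_tool:
  plan:
    - [0, 0, 0.01, 0, 0, 0, 0]
    - [0, 0, 0.015, 0, 0, 0, 0]
    - [0, 0, 0.015, 0, 0, 0, 0]

```text
time: 7.68
tool_pos: [0.6697, 0.0036, 0.062]
ee_rot: [3.141, -0.001, -0.146]
wrist_force: [-0.6, -0.2, 1.0]
width: 0.0153
finger_force: 29.9
```

servo_tool:
  plan:
    - [0, 0, 0, 0, 0, 0, 40]
    - [0, 0, 0, 0, 0, 0, 40]
    - [0, 0, 0, 0, 0, 0, 40]
    - [0, 0, 0, 0, 0, 0, 40]
    - [0, 0, -0.2, 0, 0, 0, 40]
    - [0, 0, -0.5, 0, 0, 0, 40]
    - [0, 0, -0.8, 0, 0, 0, 40]
    - [0, 0, -0.95, 0, 0, 0, 40]
    - [0, 0, -0.95, 0, 0, 0, 40]

```text
time: 8.43
tool_pos: [0.6722, 0.0036, 0.1625]
ee_rot: [-3.141, -0.01, -0.146]
wrist_force: [-0.0, -0.3, 1.6]
width: 0.0399
finger_force: 0.0
```

```bash
python3 - <<'E'
from h import *
to(.530,-.134,.15,-.21)
im=cv2.cvtColor(snap('side','side3'),cv2.COLOR_RGB2BGR)
a=cv2.resize(im[190:310,170:310],(700,600),interpolation=cv2.INTER_CUBIC)
cv2.imwrite('pics/gap3.png',a)
E
```

```text
t 8.43 pos [0.6722 0.0036 0.1625] rot [-3.141 -0.01  -0.146] F [-0.  -0.3  1.6] w 0.0399
shift units [-1.206  1.568  0.125] turn az 0.041
```

View pics/gap3.png

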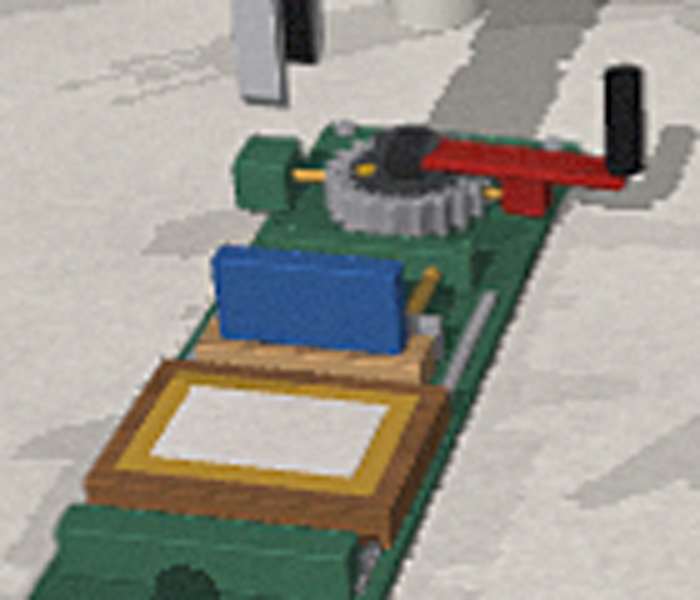

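The block stands upright in the gap. The handle's top is at crop (625,70) and its base at (627,170). Moving above the handle now.

servo_tool:
  plan:
    - [-0.2, 0.27, 0, 0, 0, 0, 50]
    - [-0.4, 0.54, 0, 0, 0, 0, 50]
    - [-0.6, 0.8, 0, 0, 0, 0, 50]
    - [-0.6, 0.8, 0, 0, 0, 0, 50]

```text
time: 8.82
tool_pos: [0.5937, -0.0699, 0.1533]
ee_rot: [3.139, 0.007, -0.151]
wrist_force: [0.1, 0.1, 0.1]
width: 0.0497
finger_force: 0.0
```

servo_tool:
  plan:
    - [-0.2, 0.27, 0, 0, 0, 0, 50]
    - [-0.4, 0.54, 0, 0, 0, 0.04, 50]
    - [-0.6, 0.77, 0, 0, 0, 0.04, 50]
    - [-0.6, 0.77, 0, 0, 0, 0.04, 50]
    - [-0.6, 0.77, 0, 0, 0, 0.04, 50]

```text
time: 9.23
tool_pos: [0.5267, -0.1343, 0.1547]
ee_rot: [-3.141, 0.002, -0.211]
wrist_force: [-0.4, -0.1, -0.1]
width: 0.0503
finger_force: 0.0
```

```bash
python3 - <<'E'
from h import *
print(at('side',(294.6,204.3),.108),at('side',(295,222),.052+.005))
to(.530,-.134,.086,-.21)
E
```

```text
[ 0.52813781 -0.13654962  0.108     ] [ 0.52801044 -0.13584561  0.057     ]
t 9.23 pos [ 0.5267 -0.1343  0.1547] rot [-3.141e+00  2.000e-03 -2.110e-01] F [-0.4 -0.1 -0.1] w 0.0503
shift units [ 0.031 -0.01   0.687] turn az -0.001
```

servo_tool:
  plan:
    - [0.02, 0, 0.25, 0, 0, 0, 50]
    - [0.02, 0, 0.5, 0, 0, 0, 50]
    - [0.02, 0, 0.69, 0, 0, 0, 50]
    - [0.02, 0, 0.69, 0, 0, 0, 0]
    - [0.02, 0, 0.69, 0, 0, 0, 0]
    - [0.02, 0, 0.69, 0, 0, 0, 0]
    - [0.02, 0, 0.69, 0, 0, 0, 0]
    - [0.02, 0, 0.69, 0, 0, 0, 0]

```text
time: 9.9
tool_pos: [0.5311, -0.135, 0.0891]
ee_rot: [3.14, -0.003, -0.209]
wrist_force: [0.7, -1.1, 1.4]
width: 0.0209
finger_force: 30.0
```

```bash
cat >> h.py <<'E'
AX=np.array([.645,-.157])
def lev():
    o=robot.get_obs(); p=o['tool_pos'][:2]-AX; r=np.hypot(*p); a=np.arctan2(p[1],p[0])%(2*np.pi)
    t=np.array([-p[1],p[0]])/r; F=o['wrist_force']
    print('t',round(o['time'],2),'lever',round(a-(np.pi-.146)+.6,3),'r',round(r,4),'yaw-err',round(((o['ee_rot'][2]-a)%np.pi+np.pi/2)%np.pi-np.pi/2,3),'Ftan',round(F[:2]@t,1),'Frad',round(F[:2]@p/r,1),'Fz',round(F[2],1),'z',o['tool_pos'][2].round(4),'w',o['width'].round(4),'pos',o['tool_pos'][:2].round(4))
def arc(total,n,r=.12,hold=2):
    """rows for swing by total (rad, + tightening); tool x points inward along lever"""
    for i in list(range(1,n+1))+[n]*0:
        d=total*i/n
        # lever frame: outward=-tool x; tangent(ccw): tool y = Rz(yaw)*(0,-1,0); outward=angle yaw+pi, ccw tangent=angle yaw+3pi/2 => tool +y
        print([round(v,3) for v in (r*(1-np.cos(d))/.1, r*np.sin(d)/.1,0,0,0,-d/(np.pi/2),0)])
E
python3 - <<'E'
from h import *
lev(); arc(.5,8)
E
```

```text
Traceback (most recent call last):
  File "h.py", line 46, in lev
    print('t',round(o['time'],2),'lever',round(a-(np.pi-.146)+.6,3),'r',round(r,4),'yaw-err',round(((o['ee_rot'][2]-a)%np.pi+np.pi/2)%np.pi-np.pi/2,3),'Ftan',round(F[:2]@t,1),'Frad',round(F[:2]@p/r,1),'Fz',round(F[2],1),'z',o['tool_pos'][2].round(4),'w',o['width'].round(4),'pos',o['tool_pos'][:2].round(4))
                                                                                                                                                                                                                                                              ^^^^^^^^^^^^^^^^
AttributeError: 'float' object has no attribute 'round'
```

```bash
sed -i "s/o\['width'\].round(4)/round(float(o['width']),4)/" h.py; python3 - <<'E'
from h import *
lev(); arc(.5,8)
E
```

```text
t 9.9 lever 0.555 r 0.116 yaw-err -0.018 Ftan 1.0 Frad -1.0 Fz 1.4 z 0.0891 w 0.0209 pos [ 0.5311 -0.135 ]
[np.float64(0.002), np.float64(0.075), 0, 0, 0, -0.04, 0]
[np.float64(0.009), np.float64(0.15), 0, 0, 0, -0.08, 0]
[np.float64(0.021), np.float64(0.224), 0, 0, 0, -0.119, 0]
[np.float64(0.037), np.float64(0.297), 0, 0, 0, -0.159, 0]
[np.float64(0.058), np.float64(0.369), 0, 0, 0, -0.199, 0]
[np.float64(0.083), np.float64(0.44), 0, 0, 0, -0.239, 0]
[np.float64(0.113), np.float64(0.508), 0, 0, 0, -0.279, 0]
[np.float64(0.147), np.float64(0.575), 0, 0, 0, -0.318, 0]
```

servo_tool:
  plan:
    - [0.002, 0.075, 0, 0, 0, -0.04, 0]
    - [0.009, 0.15, 0, 0, 0, -0.08, 0]
    - [0.021, 0.224, 0, 0, 0, -0.119, 0]
    - [0.037, 0.297, 0, 0, 0, -0.159, 0]
    - [0.058, 0.369, 0, 0, 0, -0.2, 0]
    - [0.083, 0.44, 0, 0, 0, -0.239, 0]
    - [0.113, 0.508, 0, 0, 0, -0.279, 0]
    - [0.147, 0.575, 0, 0, 0, -0.318, 0]
    - [0.147, 0.575, 0, 0, 0, -0.318, 0]

```text
time: 10.65
tool_pos: [0.5335, -0.1946, 0.0891]
ee_rot: [3.14, -0.003, 0.291]
wrist_force: [0.1, 1.3, 3.0]
width: 0.021
finger_force: 30.0
```

```bash
python3 - <<'E'
from h import *
lev(); arc(-1.0,10)
E
```

```text
t 10.65 lever 1.071 r 0.1176 yaw-err -0.034 Ftan -1.2 Frad -0.5 Fz 3.0 z 0.0891 w 0.021 pos [ 0.5335 -0.1946]
[np.float64(0.006), np.float64(-0.12), 0, 0, 0, 0.064, 0]
[np.float64(0.024), np.float64(-0.238), 0, 0, 0, 0.127, 0]
[np.float64(0.054), np.float64(-0.355), 0, 0, 0, 0.191, 0]
[np.float64(0.095), np.float64(-0.467), 0, 0, 0, 0.255, 0]
[np.float64(0.147), np.float64(-0.575), 0, 0, 0, 0.318, 0]
[np.float64(0.21), np.float64(-0.678), 0, 0, 0, 0.382, 0]
[np.float64(0.282), np.float64(-0.773), 0, 0, 0, 0.446, 0]
[np.float64(0.364), np.float64(-0.861), 0, 0, 0, 0.509, 0]
[np.float64(0.454), np.float64(-0.94), 0, 0, 0, 0.573, 0]
[np.float64(0.552), np.float64(-1.01), 0, 0, 0, 0.637, 0]
```

servo_tool:
  plan:
    - [0.006, -0.12, 0, 0, 0, 0.064, 0]
    - [0.024, -0.238, 0, 0, 0, 0.127, 0]
    - [0.054, -0.355, 0, 0, 0, 0.191, 0]
    - [0.095, -0.467, 0, 0, 0, 0.255, 0]
    - [0.147, -0.575, 0, 0, 0, 0.318, 0]
    - [0.21, -0.678, 0, 0, 0, 0.382, 0]
    - [0.282, -0.773, 0, 0, 0, 0.446, 0]
    - [0.364, -0.861, 0, 0, 0, 0.509, 0]
    - [0.454, -0.94, 0, 0, 0, 0.573, 0]
    - [0.53, -0.997, 0, 0, 0, 0.624, 0]
    - [0.53, -0.997, 0, 0, 0, 0.624, 0]

```text
time: 11.57
tool_pos: [0.5573, -0.083, 0.0891]
ee_rot: [-3.139, -0.006, -0.692]
wrist_force: [2.7, -2.5, 1.4]
width: 0.0212
finger_force: 30.0
```

```bash
python3 - <<'E'
from h import *
lev(); arc(1.0,10)
E
```

```text
t 11.57 lever 0.045 r 0.1148 yaw-err 0.009 Ftan 0.2 Frad -3.7 Fz 1.4 z 0.0891 w 0.0212 pos [ 0.5573 -0.083 ]
[np.float64(0.006), np.float64(0.12), 0, 0, 0, -0.064, 0]
[np.float64(0.024), np.float64(0.238), 0, 0, 0, -0.127, 0]
[np.float64(0.054), np.float64(0.355), 0, 0, 0, -0.191, 0]
[np.float64(0.095), np.float64(0.467), 0, 0, 0, -0.255, 0]
[np.float64(0.147), np.float64(0.575), 0, 0, 0, -0.318, 0]
[np.float64(0.21), np.float64(0.678), 0, 0, 0, -0.382, 0]
[np.float64(0.282), np.float64(0.773), 0, 0, 0, -0.446, 0]
[np.float64(0.364), np.float64(0.861), 0, 0, 0, -0.509, 0]
[np.float64(0.454), np.float64(0.94), 0, 0, 0, -0.573, 0]
[np.float64(0.552), np.float64(1.01), 0, 0, 0, -0.637, 0]
```

servo_tool:
  plan:
    - [0.006, 0.12, 0, 0, 0, -0.064, 0]
    - [0.024, 0.238, 0, 0, 0, -0.127, 0]
    - [0.054, 0.355, 0, 0, 0, -0.191, 0]
    - [0.095, 0.467, 0, 0, 0, -0.255, 0]
    - [0.147, 0.575, 0, 0, 0, -0.318, 0]
    - [0.21, 0.678, 0, 0, 0, -0.382, 0]
    - [0.282, 0.773, 0, 0, 0, -0.446, 0]
    - [0.364, 0.861, 0, 0, 0, -0.509, 0]
    - [0.454, 0.94, 0, 0, 0, -0.573, 0]
    - [0.53, 0.997, 0, 0, 0, -0.624, 0]
    - [0.53, 0.997, 0, 0, 0, -0.624, 0]
    - [0.53, 0.997, 0, 0, 0, -0.624, 0]

```text
time: 12.57
tool_pos: [0.5333, -0.194, 0.0891]
ee_rot: [3.14, -0.004, 0.289]
wrist_force: [2.8, 1.4, 5.1]
width: 0.0208
finger_force: 30.0
```

```bash
python3 - <<'E'
from h import *
lev()
im=cv2.cvtColor(snap('side','side4'),cv2.COLOR_RGB2BGR)
cv2.imwrite('pics/gap4.png',cv2.resize(im[190:310,170:310],(700,600),interpolation=cv2.INTER_CUBIC))
E
```

```text
t 12.57 lever 1.066 r 0.1176 yaw-err -0.031 Ftan -0.5 Frad -3.1 Fz 5.1 z 0.0891 w 0.0208 pos [ 0.5333 -0.194 ]
```

View pics/gap4.png

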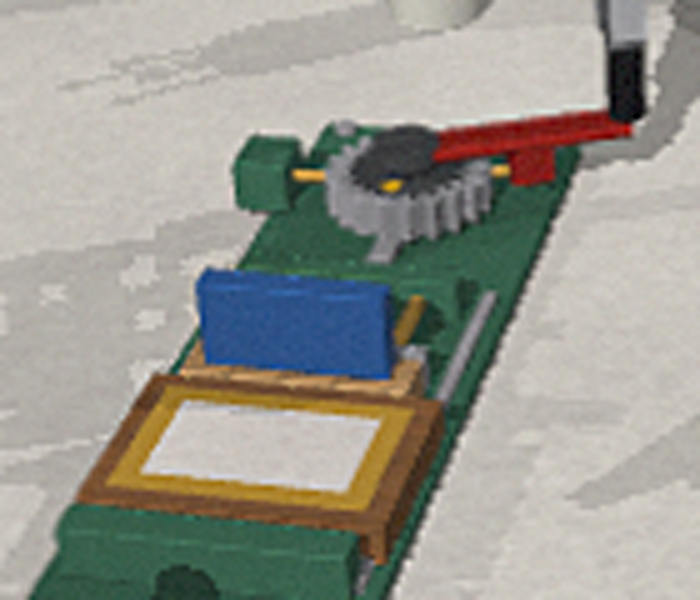

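The plate has pushed the block and panel up against each other, and the panel is now close to the back stop at crop (220,520). The load is still about zero. I'll swing back and then tighten in stages.

servo_tool:
  plan:
    - [0.006, -0.12, 0, 0, 0, 0.064, 0]
    - [0.024, -0.238, 0, 0, 0, 0.127, 0]
    - [0.054, -0.355, 0, 0, 0, 0.191, 0]
    - [0.095, -0.467, 0, 0, 0, 0.255, 0]
    - [0.147, -0.575, 0, 0, 0, 0.318, 0]
    - [0.21, -0.678, 0, 0, 0, 0.382, 0]
    - [0.282, -0.773, 0, 0, 0, 0.446, 0]
    - [0.364, -0.861, 0, 0, 0, 0.509, 0]
    - [0.454, -0.94, 0, 0, 0, 0.573, 0]
    - [0.53, -0.997, 0, 0, 0, 0.624, 0]
    - [0.53, -0.997, 0, 0, 0, 0.624, 0]

```text
time: 13.53
tool_pos: [0.5567, -0.0837, 0.0891]
ee_rot: [-3.141, -0.008, -0.693]
wrist_force: [4.4, -3.1, 4.8]
width: 0.0209
finger_force: 30.0
```

servo_tool:
  plan:
    - [0.006, 0.12, 0, 0, 0, -0.064, 0]
    - [0.024, 0.238, 0, 0, 0, -0.127, 0]
    - [0.054, 0.355, 0, 0, 0, -0.191, 0]
    - [0.095, 0.467, 0, 0, 0, -0.255, 0]
    - [0.095, 0.467, 0, 0, 0, -0.255, 0]
    - [0.095, 0.467, 0, 0, 0, -0.255, 0]

```text
time: 14.03
tool_pos: [0.5335, -0.1259, 0.0891]
ee_rot: [3.141, -0.006, -0.293]
wrist_force: [5.2, -1.1, 5.3]
width: 0.0207
finger_force: 30.0
```

```bash
python3 - <<'E'
from h import *
lev();arc(.2,2)
E
```

```text
t 14.03 lever 0.474 r 0.1158 yaw-err -0.021 Ftan -0.3 Frad -5.3 Fz 5.3 z 0.0891 w 0.0207 pos [ 0.5335 -0.1259]
[np.float64(0.006), np.float64(0.12), 0, 0, 0, -0.064, 0]
[np.float64(0.024), np.float64(0.238), 0, 0, 0, -0.127, 0]
```

servo_tool:
  plan:
    - [0.02, 0.12, 0, 0, 0, -0.064, 0]
    - [0.05, 0.238, 0, 0, 0, -0.127, 0]
    - [0.05, 0.238, 0, 0, 0, -0.127, 0]

```text
time: 14.28
tool_pos: [0.5288, -0.1498, 0.089]
ee_rot: [3.141, 0.002, -0.09]
wrist_force: [-1.8, 2.4, 10.4]
width: 0.0212
finger_force: 30.0
```

```bash
python3 - <<'E'
from h import *
lev()
E
```

```text
t 14.28 lever 0.684 r 0.1164 yaw-err -0.028 Ftan -2.3 Frad 1.9 Fz 10.4 z 0.089 w 0.0212 pos [ 0.5288 -0.1498]
```

servo_tool:
  plan:
    - [0.005, 0.06, -0.02, 0, 0, -0.03, 0]
    - [0.005, 0.12, -0.03, 0, 0, -0.064, 0]
    - [0.005, 0.12, -0.03, 0, 0, -0.064, 0]
    - [0.005, 0.12, -0.03, 0, 0, -0.064, 0]

```text
time: 14.62
tool_pos: [0.5283, -0.1603, 0.0891]
ee_rot: [-3.14, 0.003, 0.008]
wrist_force: [2.4, 2.4, -1.2]
width: 0.0208
finger_force: 30.0
```

```bash
python3 - <<'E'
from h import *
lev()
E
```

```text
t 14.62 lever 0.775 r 0.1168 yaw-err -0.021 Ftan -2.3 Frad -2.4 Fz -1.2 z 0.0891 w 0.0208 pos [ 0.5283 -0.1603]
```

servo_tool:
  plan:
    - [0.006, 0.12, 0, 0, 0, -0.064, 0]
    - [0.024, 0.238, 0, 0, 0, -0.127, 0]
    - [0.054, 0.355, 0, 0, 0, -0.191, 0]
    - [0.054, 0.355, 0, 0, 0, -0.191, 0]
    - [0.054, 0.355, 0, 0, 0, -0.191, 0]

```text
time: 15.03
tool_pos: [0.5337, -0.1953, 0.0892]
ee_rot: [-3.138, 0.003, 0.307]
wrist_force: [0.6, 4.6, -2.1]
width: 0.0208
finger_force: 30.0
```

```bash
python3 - <<'E'
from h import *
lev()
E
```

```text
t 15.03 lever 1.078 r 0.1177 yaw-err -0.024 Ftan -4.2 Frad -2.0 Fz -2.1 z 0.0892 w 0.0208 pos [ 0.5337 -0.1953]
```

servo_tool:
  plan:
    - [0.006, -0.12, 0, 0, 0, 0.064, 0]
    - [0.024, -0.238, 0, 0, 0, 0.127, 0]
    - [0.054, -0.355, 0, 0, 0, 0.191, 0]
    - [0.095, -0.467, 0, 0, 0, 0.255, 0]
    - [0.147, -0.575, 0, 0, 0, 0.318, 0]
    - [0.21, -0.678, 0, 0, 0, 0.382, 0]
    - [0.282, -0.773, 0, 0, 0, 0.446, 0]
    - [0.364, -0.861, 0, 0, 0, 0.509, 0]
    - [0.454, -0.94, 0, 0, 0, 0.573, 0]
    - [0.53, -0.997, 0, 0, 0, 0.624, 0]
    - [0.53, -0.997, 0, 0, 0, 0.624, 0]

```text
time: 15.95
tool_pos: [0.5547, -0.0865, 0.0891]
ee_rot: [3.137, -0.001, -0.674]
wrist_force: [2.3, -3.6, -3.7]
width: 0.0211
finger_force: 30.0
```

servo_tool:
  plan:
    - [0.01, 0.12, 0, 0, 0, -0.064, 0]
    - [0.028, 0.238, 0, 0, 0, -0.127, 0]
    - [0.06, 0.355, 0, 0, 0, -0.191, 0]
    - [0.06, 0.355, 0, 0, 0, -0.191, 0]
    - [0.06, 0.355, 0, 0, 0, -0.191, 0]

```text
time: 16.37
tool_pos: [0.5367, -0.1174, 0.0891]
ee_rot: [3.141, 0.002, -0.373]
wrist_force: [1.5, -1.2, -6.5]
width: 0.0209
finger_force: 30.0
```

```bash
python3 - <<'E'
from h import *
lev()
E
```

```text
t 16.37 lever 0.395 r 0.1153 yaw-err -0.022 Ftan 0.6 Frad -1.8 Fz -6.5 z 0.0891 w 0.0209 pos [ 0.5367 -0.1174]
```

servo_tool:
  plan:
    - [0.006, 0.12, 0.02, 0, 0, -0.064, 0]
    - [0.024, 0.238, 0.03, 0, 0, -0.127, 0]
    - [0.024, 0.238, 0.03, 0, 0, -0.127, 0]
    - [0.024, 0.238, 0.03, 0, 0, -0.127, 0]

```text
time: 16.7
tool_pos: [0.5314, -0.1379, 0.0889]
ee_rot: [-3.138, 0.0, -0.172]
wrist_force: [-1.3, 7.2, 3.6]
width: 0.0209
finger_force: 30.0
```

```bash
python3 - <<'E'
from h import *
lev()
E
```

```text
t 16.7 lever 0.579 r 0.1152 yaw-err -0.005 Ftan -6.9 Frad 2.5 Fz 3.6 z 0.0889 w 0.0209 pos [ 0.5314 -0.1379]
```

Load has come on: 6.9 N. I'll continue in small steps.

servo_tool:
  plan:
    - [0.002, 0.06, -0.01, 0, 0, -0.032, 0]
    - [0.006, 0.12, -0.01, 0, 0, -0.064, 0]
    - [0.006, 0.12, -0.01, 0, 0, -0.064, 0]
    - [0.006, 0.12, -0.01, 0, 0, -0.064, 0]

```text
time: 17.03
tool_pos: [0.5299, -0.1482, 0.0889]
ee_rot: [-3.135, 0.001, -0.07]
wrist_force: [-0.1, 8.8, 1.3]
width: 0.0213
finger_force: 30.0
```

```bash
python3 - <<'E'
from h import *
lev()
E
```

```text
t 17.03 lever 0.669 r 0.1155 yaw-err 0.006 Ftan -8.8 Frad 0.8 Fz 1.3 z 0.0889 w 0.0213 pos [ 0.5299 -0.1482]
```

servo_tool:
  plan:
    - [0.002, 0.06, 0, 0, 0, -0.032, 0]
    - [0.006, 0.12, 0, 0, 0, -0.064, 0]
    - [0.015, 0.19, 0, 0, 0, -0.1, 0]
    - [0.015, 0.19, 0, 0, 0, -0.1, 0]
    - [0.015, 0.19, 0, 0, 0, -0.1, 0]

```text
time: 17.45
tool_pos: [0.5294, -0.1661, 0.0889]
ee_rot: [-3.133, 0.002, 0.087]
wrist_force: [-2.1, 10.8, 3.5]
width: 0.0209
finger_force: 30.0
```

```bash
python3 - <<'E'
from h import *
lev()
E
```

```text
t 17.45 lever 0.825 r 0.116 yaw-err 0.008 Ftan -10.9 Frad 1.3 Fz 3.5 z 0.0889 w 0.0209 pos [ 0.5294 -0.1661]
```

servo_tool:
  plan:
    - [0.002, 0.06, -0.01, 0, 0, -0.032, 0]
    - [0.006, 0.12, -0.01, 0, 0, -0.06, 0]
    - [0.006, 0.12, -0.01, 0, 0, -0.06, 0]
    - [0.006, 0.12, -0.01, 0, 0, -0.06, 0]

```text
time: 17.78
tool_pos: [0.5305, -0.1777, 0.0889]
ee_rot: [-3.132, 0.002, 0.182]
wrist_force: [-2.0, 10.8, 1.2]
width: 0.021
finger_force: 30.0
```

```bash
python3 - <<'E'
from h import *
lev()
E
```

```text
t 17.78 lever 0.925 r 0.1163 yaw-err 0.003 Ftan -10.9 Frad 0.1 Fz 1.2 z 0.0889 w 0.021 pos [ 0.5305 -0.1777]
```

servo_tool:
  plan:
    - [0.002, 0.05, 0, 0, 0, -0.025, 0]
    - [0.004, 0.09, 0, 0, 0, -0.048, 0]
    - [0.004, 0.09, 0, 0, 0, -0.048, 0]
    - [0.004, 0.09, 0, 0, 0, -0.048, 0]

```text
time: 18.12
tool_pos: [0.5319, -0.1854, 0.0889]
ee_rot: [-3.129, 0.003, 0.257]
wrist_force: [-3.1, 12.6, 2.6]
width: 0.0207
finger_force: 30.1
```

```bash
python3 - <<'E'
from h import *
lev()
E
```

```text
t 18.12 lever 0.992 r 0.1166 yaw-err 0.011 Ftan -12.9 Frad -0.0 Fz 2.6 z 0.0889 w 0.0207 pos [ 0.5319 -0.1854]
```

12.9 N reached on the tightening stroke. Swinging back to the rest stop.

servo_tool:
  plan:
    - [0.006, -0.12, 0, 0, 0, 0.064, 0]
    - [0.024, -0.238, 0, 0, 0, 0.127, 0]
    - [0.054, -0.355, 0, 0, 0, 0.191, 0]
    - [0.095, -0.467, 0, 0, 0, 0.255, 0]
    - [0.147, -0.575, 0, 0, 0, 0.318, 0]
    - [0.21, -0.678, 0, 0, 0, 0.382, 0]
    - [0.282, -0.773, 0, 0, 0, 0.446, 0]
    - [0.364, -0.861, 0, 0, 0, 0.509, 0]
    - [0.41, -0.9, 0, 0, 0, 0.54, 0]
    - [0.41, -0.9, 0, 0, 0, 0.54, 0]
    - [0.41, -0.9, 0, 0, 0, 0.54, 0]

```text
time: 19.03
tool_pos: [0.55, -0.0952, 0.0889]
ee_rot: [3.139, -0.0, -0.591]
wrist_force: [0.0, -4.2, -4.3]
width: 0.021
finger_force: 30.0
```

```bash
python3 - <<'E'
from h import *
lev()
E
```

```text
t 19.03 lever 0.169 r 0.1134 yaw-err -0.015 Ftan 3.5 Frad -2.3 Fz -4.3 z 0.0889 w 0.021 pos [ 0.55   -0.0952]
```

servo_tool:
  plan:
    - [0.012, -0.08, 0.02, 0, 0, 0.043, 0]
    - [0.025, -0.16, 0.02, 0, 0, 0.085, 0]
    - [0.025, -0.16, 0.02, 0, 0, 0.085, 0]

```text
time: 19.28
tool_pos: [0.5611, -0.0819, 0.0887]
ee_rot: [3.141, 0.001, -0.725]
wrist_force: [-2.6, 0.4, 3.7]
width: 0.021
finger_force: 30.0
```

servo_tool:
  plan:
    - [0.003, -0.04, 0, 0, 0, 0.021, 0]
    - [0.005, -0.08, 0, 0, 0, 0.043, 0]
    - [0.005, -0.08, 0, 0, 0, 0.043, 0]

```text
time: 19.53
tool_pos: [0.5613, -0.0825, 0.0885]
ee_rot: [3.124, 0.001, -0.792]
wrist_force: [-17.0, -12.8, 10.2]
width: 0.021
finger_force: 30.1
```

```bash
python3 - <<'E'
from h import *
lev()
E
```

```text
t 19.53 lever 0.019 r 0.112 yaw-err -0.065 Ftan 20.9 Frad 4.1 Fz 10.2 z 0.0885 w 0.021 pos [ 0.5613 -0.0825]
```

At the rest stop. Now a re-tightening stroke, to check how much load was held and where the force picks up.

servo_tool:
  plan:
    - [0.0, 0.08, 0, 0, 0, -0.043, 0]
    - [0.006, 0.2, 0, 0, 0, -0.107, 0]
    - [0.024, 0.318, 0, 0, 0, -0.17, 0]
    - [0.054, 0.435, 0, 0, 0, -0.234, 0]
    - [0.054, 0.435, 0, 0, 0, -0.234, 0]
    - [0.054, 0.435, 0, 0, 0, -0.234, 0]

```text
time: 20.03
tool_pos: [0.5428, -0.1106, 0.0886]
ee_rot: [-3.136, -0.007, -0.423]
wrist_force: [5.7, 1.1, -1.1]
width: 0.0207
finger_force: 30.0
```

```bash
python3 - <<'E'
from h import *
lev()
E
```

```text
t 20.03 lever 0.32 r 0.1122 yaw-err 0.003 Ftan -3.3 Frad -4.7 Fz -1.1 z 0.0886 w 0.0207 pos [ 0.5428 -0.1106]
```

servo_tool:
  plan:
    - [0.006, 0.06, 0, 0, 0, -0.032, 0]
    - [0.02, 0.12, 0, 0, 0, -0.064, 0]
    - [0.02, 0.12, 0, 0, 0, -0.064, 0]
    - [0.02, 0.12, 0, 0, 0, -0.064, 0]

```text
time: 20.37
tool_pos: [0.5402, -0.118, 0.0885]
ee_rot: [-3.13, -0.005, -0.32]
wrist_force: [6.4, 9.7, -0.3]
width: 0.0212
finger_force: 30.0
```

```bash
python3 - <<'E'
from h import *
lev()
E
```

```text
t 20.37 lever 0.39 r 0.1118 yaw-err 0.036 Ftan -11.3 Frad -2.7 Fz -0.3 z 0.0885 w 0.0212 pos [ 0.5402 -0.118 ]
```

At pickup the handle already pushes back with 11.3 N, so the load has held. Returning to the rest stop to let go.

servo_tool:
  plan:
    - [0.006, -0.12, 0, 0, 0, 0.064, 0]
    - [0.024, -0.238, 0, 0, 0, 0.127, 0]
    - [0.05, -0.355, 0, 0, 0, 0.191, 0]
    - [0.08, -0.467, 0, 0, 0, 0.255, 0]
    - [0.085, -0.48, 0, 0, 0, 0.26, 0]
    - [0.085, -0.48, 0, 0, 0, 0.26, 0]

```text
time: 20.87
tool_pos: [0.5626, -0.0831, 0.0885]
ee_rot: [3.141, -0.009, -0.73]
wrist_force: [3.8, -7.3, -1.7]
width: 0.0212
finger_force: 30.0
```

```bash
python3 - <<'E'
from h import *
lev()
E
```

```text
t 20.87 lever 0.015 r 0.1107 yaw-err 0.0 Ftan 3.0 Frad -7.7 Fz -1.7 z 0.0885 w 0.0212 pos [ 0.5626 -0.0831]
```

servo_tool:
  plan:
    - [0, -0.03, 0, 0, 0, 0, 0]
    - [0, -0.05, 0, 0, 0, 0, 0]
    - [0, -0.05, 0, 0, 0, 0, 0]

```text
time: 21.12
tool_pos: [0.5626, -0.0832, 0.0885]
ee_rot: [3.131, -0.007, -0.732]
wrist_force: [-4.2, -14.7, 1.3]
width: 0.0209
finger_force: 30.0
```

servo_tool:
  plan:
    - [0, 0, 0, 0, 0, 0, 45]
    - [0, 0, 0, 0, 0, 0, 45]
    - [0, 0, 0, 0, 0, 0, 45]
    - [0, 0, 0, 0, 0, 0, 45]
    - [0, 0, -0.3, 0, 0, 0, 45]
    - [0, 0, -0.6, 0, 0, 0, 45]
    - [0, 0, -0.95, 0, 0, 0, 45]
    - [0, 0, -0.95, 0, 0, 0, 45]
    - [0, 0, -0.95, 0, 0, 0, 45]

```text
time: 21.87
tool_pos: [0.5652, -0.0762, 0.1857]
ee_rot: [-3.138, -0.005, -0.731]
wrist_force: [-0.9, -0.4, -0.3]
width: 0.0451
finger_force: 0.0
```

```bash
python3 - <<'E'
from h import *
lev()
im=cv2.cvtColor(snap('side','side5'),cv2.COLOR_RGB2BGR)
print(at('side',(294.6,204.3),.108))
cv2.imwrite('pics/gap5.png',cv2.resize(im[190:310,170:310],(700,600),interpolation=cv2.INTER_CUBIC))
E
```

```text
t 21.87 lever -0.046 r 0.1136 yaw-err 0.061 Ftan 0.9 Frad 0.3 Fz -0.3 z 0.1857 w 0.0451 pos [ 0.5652 -0.0762]
[ 0.52813781 -0.13654962  0.108     ]
```

View pics/gap5.png

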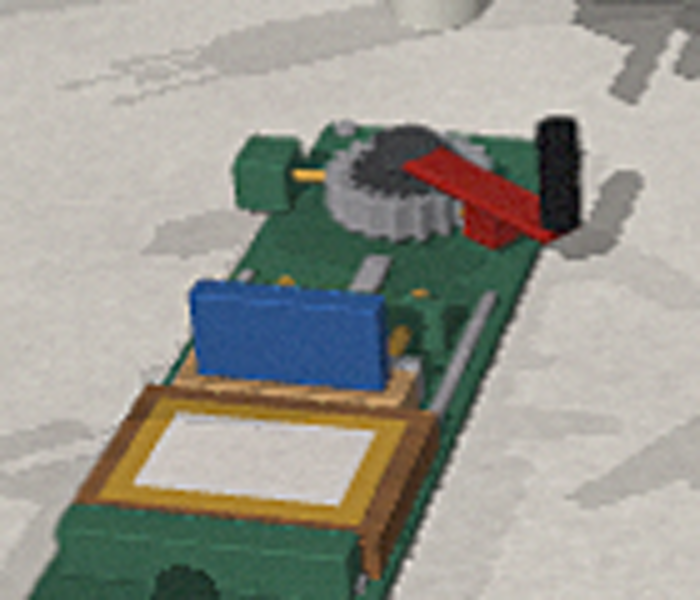

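The panel is tight against the back stop, the block is upright and squeezed between plate and panel, and the lever rests at its stop with the handle at crop (558,170). The gripper is clear, so I'm handing in.

```bash
python3 -c "
from bench import robot
print(robot.close_job())"
```

```text
the job is handed in; nothing more can be done
None
```

The job is handed in: the block stands upright between plate and panel, the handle pushed back with about 12.9 N on the tightening stroke (11.3 N when rechecked), and the lever is let go at its rest stop.

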